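# Set the disc gap of the bench deburring unit

### The arm

A 6-joint arm with a two-finger parallel gripper is mounted at the origin on a cart in front of the work surface, level with it; the furniture and walls round the work are solid. World frame = base frame: x ahead of the robot, y to its left, z up, the work surface at z = 0. Lengths are in m, angles in degrees, forces in N, time in s.
With the tool pointing down it reaches from about 0.325 to 0.85 m from the base axis. Payload 15.5 kg.
Tool frame: the origin (TCP) lies midway between the tips of the shut fingers; the grasp point (between the pads) lies 19 mm behind it; y points along the fingers, x is the direction in which the jaws open and shut, and the axes are right-handed (so a half turn about y gives the same grasp; the last joint's range is limited). The gripper opens to 91 mm and grips with 3 to 60 N. Pads are 32 mm wide; open, the fingers measure 118 mm over their backs; the gripper's body (76 mm by 178 mm) begins 60 mm behind the grasp point.
Start: joints at [59.215, 28.281, 77.091, -0, 74.628, -5.472], TCP at [0.267, 0.565, 0.214] pointing down, gripper open.
Joint ranges: [-166.48, 166.48], [-47.26, 123.95], [12.59, 153.08], [-70.14, 250.14], [6.76, 159.57], [-176.63, 176.63]. Speed limits (degrees/s): [108.29, 108.29, 147.25, 172.46, 172.46, 172.46].

### API

Orientations are given as a 3x3 rotation matrix whose columns are the frame's x, y, z axes.
In Python, from bench import ctrl gives the robot as it stands. The module is installed in compiled form; this text tells all that it offers. Calls block until the motion is done:
- ctrl.goto(position, orientation): joint-space move of the TCP to a pose.
- ctrl.move_l(position, vel=0.15, ori=None, contact_N=None): straight line of the TCP; ori=None keeps the orientation; vel is the mean speed in m/s. With contact_N (N) it stops when the force on the tool has changed by that much, and returns True; else False.
- ctrl.movej(angles): joint-space move.
- ctrl.command_gripper(opening): opening from 0.0 (shut) to 1.0 (fully open); the grip force is fixed at half the most; returns when the fingers have stopped.
- ctrl.sleep(seconds).
- ctrl.ik(position, orientation): joint angles nearest the present ones, or None.
- ctrl.read_camera(name): name is "side" or "top" or "wrist"; returns the picture (384x512x3 uint8, blue, green, red); there is no depth.
- ctrl.camera_params(name): a dict with "fx", "fy", "cx", "cy" (pixels), "pose" (4x4, takes a point from camera to world coordinates); the wrist camera has in their place "T_tool_cam" (4x4, takes a point from camera to tool coordinates, whose origin is the TCP and whose axes are the tool frame's). Camera axes: x right, y up, looking along -z (the intrinsics and any distortion apply to the point x, -y, -z); pixel columns grow to the right and rows downward; lengths in m; the calibration is good to about 2 mm. A picture is of the moment at which its call begins: read the wrist's pose just before it. camera_params takes no time and is no camera call.
A pose or a line that the arm cannot do raises ctrl.MotionError and nothing moves.
- ctrl.sign_off(): hands the job in, once; it reports no verdict.
Readings, each from a call of its own:
- ctrl.current_t(): time.
- ctrl.current_q(): joint angles.
- ctrl.current_dq(): joint speeds.
- ctrl.current_effort(): joint torques, N m.
- ctrl.current_tool_pos(): TCP position.
- ctrl.current_eef_rot(): TCP orientation.
- ctrl.current_contact_force(): force on the tool from outside, world axes, zero at the start.
- ctrl.current_wrist_torque(): the same for the moment, N m.
- ctrl.current_grip_width(): opening from 0.0 (shut) to 1.0 (fully open).
Only numpy, scipy, OpenCV 4.12 (cv2) and the standard library are available. Lean on these libraries where they do the work, as an engineer would, in place of code of your own. Each camera call takes 0.05 s, during which the arm holds its last target. There are 200 camera calls.

### The job

Set the gap of the bench deburring unit: turn its knurled adjusting ring clockwise (seen from above) until you feel the two discs inside touch firmly - do not force it further - then turn it back exactly three clicks and let go. Let only the ring's nose push the marker tab, never your fingers, and leave the loose parts round the unit where they are.

Things in the scene. Friction and masses are not known exactly. Their poses are not given: they have to be found in the camera images.
- housing: round aluminium housing of the deburring unit, fixed to the bench: grey foot 128 mm across and 10 mm high, body 104 mm across, top 57 mm above the bench with scale lines every 15 degrees. Origin on the unit's vertical axis at bench height, z up, +x to the small dark feed slot in its side
- ring_grip (a point): point on the unit's axis 97 mm above the bench, where to grip the adjusting ring: a plain steel knurled cylinder 48 mm in diameter, 66 to 110 mm above the bench, to be gripped across its diameter from above at any yaw; below it the ring's flange, 72 mm across, top 66 mm above the bench
- adjust_ring (a joint): angle of the ring (rad), growing clockwise seen from above, which closes the discs. A click (a notch it drops into) every 15 degrees (0.262 rad) takes about 0.1 N m to turn past; one notch lies exactly where the discs touch. Starts between -0.15 and 0.75. The discs touch between 1.4 and 2.4, at an angle that differs each time and cannot be seen, only felt in the turning moment
- ring_index (a point): outer end of the small steel nose on the ring's flange, 46 mm from the axis and 64 mm above the bench; its x axis points outward from the axis along the nose and turns with the ring
- peak_marker: thin dark ring under the flange with one upright tab (5 mm wide, 45 mm from the axis, top 69 mm above the bench). Stays by light friction; the nose pushes the tab ahead clockwise, so it shows how far the ring was turned in. Origin on the axis at bench height; its x axis is parallel to the nose's when the nose touches the tab, and clockwise of it by the angle turned back since (3 clicks: 0.785 rad)
- pulley_a: loose aluminium pulley, 42 mm across, 26 mm high, beside the unit; leave alone; origin under its centre
- bolt_a: loose hexagon bolt standing on its head, 58 mm high, beside the unit; leave alone; origin under its centre
- hex_key: loose bent hexagon key, 115 mm long, 8 mm thick, in front of the unit; leave alone; origin under its centre
- disc_load (a joint): twist of the hidden disc's shaft (rad), 60 N m per rad of disc load; 0 while the discs are apart. From the touch on, the moment needed to turn the ring rises past 0.2 N m at once, then by about 4 N m per rad. Firm touch: about 0.34 N m at the ring (disc 0.26, twist 0.0043); aim for 0.35 to 0.5. Forcing: over 0.6 (twist 0.01). The reading's noise (0.008) hides the touch
There are look-alikes about, which are no part of the job. What is shaped like the housing but green is not meant.

How it is judged (in metres and radians):
On the way:
1. the ring has been turned in until the discs touch firmly (value of joint disc_load above 0.0043 rad), for 0.1 s.
At the end, for the whole second after the job is handed in: After the firm touch, the ring rests released three clicks back: its nose stands 0.69 to 0.95 rad (three clicks are 0.785) anticlockwise of where it was at the touch, as the marker shows, and the discs are apart (angle between the x axis of ring_index and the x axis of peak_marker, either way round between 0.69 and 0.95 rad and value of joint disc_load below 0.002 rad and velocity of joint adjust_ring between -0.05 and 0.05 rad/s).
It fails at once if the discs were forced together (over 0.6 N m) (value of joint disc_load above 0.01 rad).
It fails at once if the robot pushed the marker itself (contact force between any of the fingers, the arm and peak_marker above 1 N).
It fails at once if a loose part beside the unit was moved (distance of any of pulley_a, bolt_a, hex_key from where it was at the start of the episode above 0.02 m).
It also fails if it takes over 72 s, if anything falls off the work surface, if the arm or the gripper's body presses on something with over 40 N, if the wrist force passes 120 N, or if a joint passes its speed limit or range.

## Working session

There is one attempt and no reset: what is moved stays moved. The work goes in short steps, each a Python script; the robot and the scene stay as the last script left them, time stands still between calls to the robot, and variables do not carry over. Pictures are saved under pics/ and viewed, on a budget of 10 in all, crops included, one or two more only if the job needs it, and the job is handed in when it is done.

```bash
mkdir -p pics
python3 - <<'E'
from bench import ctrl
import cv2,numpy as np
np.set_printoptions(precision=4,suppress=True)
for n in("top","side"):
    cv2.imwrite(f"pics/{n}0.png",ctrl.read_camera(n)); print(n,ctrl.camera_params(n))
print(ctrl.camera_params("wrist"),ctrl.current_t(),ctrl.current_eef_rot(),ctrl.current_contact_force(),ctrl.current_wrist_torque())
E
```

```text
top {'fx': 410.24513465638046, 'fy': 410.24513465638046, 'cx': 254.86053954348873, 'cy': 188.65993530201868, 'pose': array([[ 0.0128,  0.9834, -0.1811,  0.3393],
       [-0.9996,  0.0081, -0.0264, -0.0892],
       [-0.0245,  0.1814,  0.9831,  0.9317],
       [ 0.    ,  0.    ,  0.    ,  1.    ]])}
side {'fx': 416.1265639427375, 'fy': 416.1265639427375, 'cx': 253.19482592455614, 'cy': 194.54627794699118, 'pose': array([[-0.8147,  0.2411, -0.5274,  0.0362],
       [-0.5794, -0.3777,  0.7223,  0.5508],
       [-0.0251,  0.894 ,  0.4473,  0.4726],
       [ 0.    ,  0.    ,  0.    ,  1.    ]])}
{'fx': 291.0394953696917, 'fy': 291.0394953696917, 'cx': 252.92471398191176, 'cy': 189.13967589567662, 'T_tool_cam': array([[ 1.    , -0.0002, -0.0004, -0.0002],
       [-0.0003,  0.2563, -0.9666, -0.1707],
       [ 0.0003,  0.9666,  0.2563,  0.0713],
       [ 0.    ,  0.    ,  0.    ,  1.    ]])} 0.1 [[ 0.4276 -0.0005 -0.904 ]
 [ 0.904  -0.0009  0.4276]
 [-0.0011 -1.      0.0001]] [ 0.6989 -0.1683  0.6685] [ 0.0854  0.034  -0.0021]
```

View pics/top0.png

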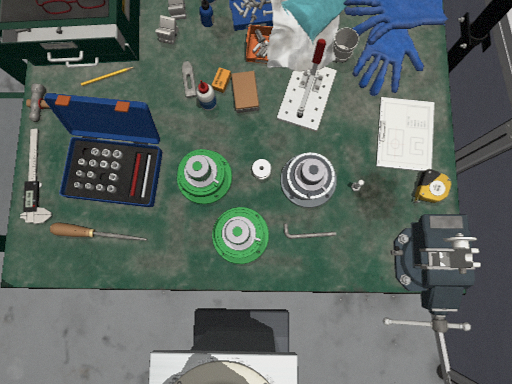

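View pics/side0.png

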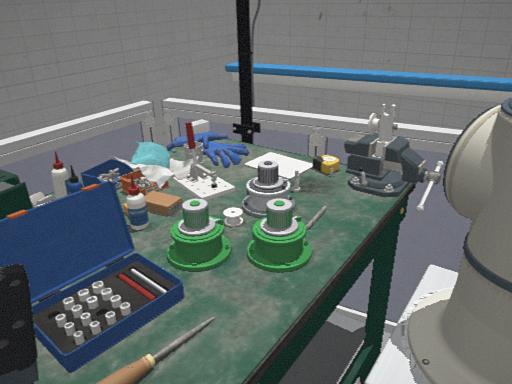

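Candidates in the top view: green unit (204,175), green unit (241,234) and grey unit (309,178). The grey one matches the description. Loose parts are the pulley (261,169), bolt (358,185) and hex key (310,233). Next is a close crop of the grey unit.

```bash
cat > h.py <<'E'
from bench import ctrl
import cv2,numpy as np
np.set_printoptions(precision=4,suppress=True)
def ray(n,u,v,z,pose=None):
    p=ctrl.camera_params(n); P=p["pose"] if pose is None else pose
    d=P[:3,:3]@np.array([(u-p["cx"])/p["fx"],-(v-p["cy"])/p["fy"],-1]); o=P[:3,3]
    return o+d*(z-o[2])/d[2]
def proj(n,X,pose=None):
    p=ctrl.camera_params(n); P=p["pose"] if pose is None else pose
    c=P[:3,:3].T@(np.asarray(X)-P[:3,3])
    return np.array([p["cx"]+p["fx"]*c[0]/-c[2],p["cy"]-p["fy"]*c[1]/-c[2]])
E
python3 - <<'E'
from h import *
im=cv2.imread("pics/top0.png"); hsv=cv2.cvtColor(im,cv2.COLOR_BGR2HSV)
m=((hsv[...,1]<45)*255).astype(np.uint8)
n,l,s,c=cv2.connectedComponentsWithStats(m)
k=l[195,290]; print(s[k],c[k])
cn=max(cv2.findContours(((l==k)*255).astype(np.uint8),0,2)[0],key=cv2.contourArea)
# foot outline at lower side of image (nearest the robot/camera): cast on z=.005, circle fit
P=np.array([ray("top",u,v,0.01)[:2] for u,v in cn[:,0] if v>182])
A=np.c_[2*P,np.ones(len(P))]; x=np.linalg.lstsq(A,(P**2).sum(1),rcond=None)[0]
print("foot",x[:2],np.sqrt(x[2]+x[:2]@x[:2])*2)
for u,v,z,t in((261,169,.026,'pulley'),(358,181,.058,'bolt'),(286,228,.004,'key1'),(336,235,.004,'key2')):print(t,ray("top",u,v,z))
print("axis top px",proj("top",[*x[:2],.11]),"side",proj("side",[*x[:2],.11]))
# crops
a=cv2.resize(im[140:215,270:370],None,fx=6,fy=6,interpolation=cv2.INTER_CUBIC)
b=cv2.resize(cv2.imread("pics/side0.png")[150:220,230:310],(600,525),interpolation=cv2.INTER_CUBIC)[:,:]
for z,r in((.01,.064),(.057,.052),(.066,.036),(.11,.024)):
    q=np.array([proj("top",[x[0]+r*np.cos(t),x[1]+r*np.sin(t),z]) for t in np.linspace(0,6.28,60)])
    cv2.polylines(a,[np.int32((q-[270,140])*6+3)],True,(0,0,255),1)
cv2.imwrite("pics/crop1.png",a)
E
```

```text
[    0     0   512   384 99662] [315.2069 227.4419]
foot [ 0.2816 -0.086 ] 0.6477074218145994
pulley [ 0.5515 -0.0782  0.026 ]
bolt [ 0.5189 -0.2884  0.058 ]
key1 [ 0.4206 -0.1357  0.004 ]
key2 [ 0.4061 -0.2476  0.004 ]
axis top px [263.2104 294.5044] side [351.8284 208.1049]
```

View pics/crop1.png

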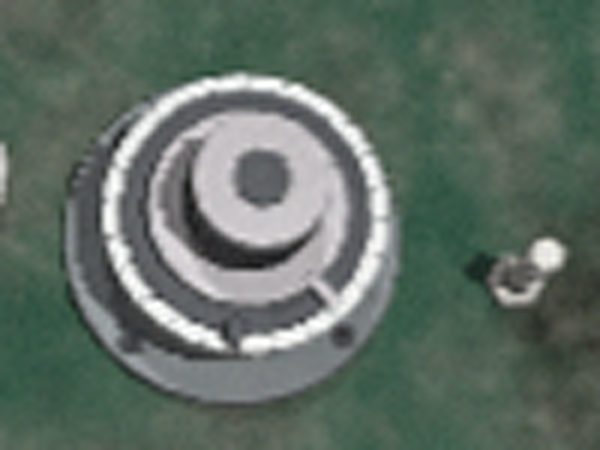

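The crop shows the plain grey unit. The ring top centre is at crop (262,176), the nose at (330,292), the dark tab at about (232,325), and the bolt to its right. My mask leaked into the background, so that foot fit is invalid. I'll refit from the scale ring and the ring top.

Run:
```python
from h import *
im=cv2.imread("pics/top0.png"); c=lambda u,v:(270+(u-2.5)/6,140+(v-2.5)/6)
C1=ray("top",*c(262,177),.11); print("ringtop",C1)
g=cv2.cvtColor(im,6)[140:215,270:350]
m=cv2.threshold(g,205,255,0)[1]
ys,xs=np.nonzero(m); P=np.array([ray("top",270+x,140+y,.057)[:2] for x,y in zip(xs,ys)])
r=np.hypot(*(P-C1[:2]).T); P=P[(r>.04)&(r<.056)]
A=np.c_[2*P,np.ones(len(P))]; x=np.linalg.lstsq(A,(P**2).sum(1),rcond=None)[0]
print("scale",len(P),x[:2],np.sqrt(x[2]+x[:2]@x[:2]))
for t,u,z,r in(("ring L/R",[(190,180),(333,185)],.11,0),("foot LR",[(66,235),(400,235)],.01,0)):
    a,b=[ray("top",*c(*p),z) for p in u]; print(t,(a+b)/2,np.linalg.norm(a-b))
n=ray("top",*c(330,292),.064); k=ray("top",*c(232,325),.069); 
for q in(n,k): d=(q-C1)[:2]; print(np.hypot(*d),np.degrees(np.arctan2(d[1],d[0])))
s=cv2.imread("pics/side0.png"); print("side proj",proj("side",C1))
for yaw in range(-90,91,15):
    a=np.radians(yaw); R=np.array([[np.cos(a),0,-np.sin(a)],[np.sin(a),0,np.cos(a)],[0,-1,0]])
    q=[ctrl.ik([C1[0],C1[1],z],R) for z in(.078,.2)]; print(yaw,q)
```

```text
ringtop [ 0.5324 -0.1862  0.11  ]
scale 269 [ 0.5323 -0.1858] 0.04851376533685476
ring L/R [ 0.5305 -0.186   0.11  ] 0.04862955645957943
foot LR [ 0.5332 -0.1866  0.01  ] 0.1269882829126686
0.04262200084843032 -136.96274926520869
0.044741288171641615 171.7013040736545
side proj [267.0597 162.4256]
-90 [array([-25.342 ,  33.0693,  94.0683,  -0.    ,  52.8624,  64.658 ]), array([-25.342 ,  24.2009,  86.8827,  -0.    ,  68.9164,  64.658 ])]
-75 [array([-25.342 ,  33.0693,  94.0683,  -0.    ,  52.8624,  49.658 ]), array([-25.342 ,  24.2009,  86.8827,  -0.    ,  68.9164,  49.658 ])]
-60 [array([-25.342 ,  33.0693,  94.0683,   0.    ,  52.8624,  34.658 ]), array([-25.342 ,  24.2009,  86.8827,   0.    ,  68.9164,  34.658 ])]
-45 [array([-25.342 ,  33.0693,  94.0683,  -0.    ,  52.8624,  19.658 ]), array([-25.342 ,  24.2009,  86.8827,  -0.    ,  68.9164,  19.658 ])]
-30 [array([-25.342 ,  33.0693,  94.0683,  -0.    ,  52.8624,   4.658 ]), array([-25.342 ,  24.2009,  86.8827,  -0.    ,  68.9164,   4.658 ])]
-15 [array([-25.342 ,  33.0693,  94.0683,  -0.    ,  52.8624, -10.342 ]), array([-25.3
[... 373 characters left out ...]
4.0683,  -0.    ,  52.8624, -55.342 ]), array([-25.342 ,  24.2009,  86.8827,  -0.    ,  68.9164, -55.342 ])]
45 [array([-25.342 ,  33.0693,  94.0683,  -0.    ,  52.8624, -70.342 ]), array([-25.342 ,  24.2009,  86.8827,  -0.    ,  68.9164, -70.342 ])]
60 [array([-25.342 ,  33.0693,  94.0683,   0.    ,  52.8624, -85.342 ]), array([-25.342 ,  24.2009,  86.8827,   0.    ,  68.9164, -85.342 ])]
75 [array([ -25.342 ,   33.0693,   94.0683,   -0.    ,   52.8624, -100.342 ]), array([ -25.342 ,   24.2009,   86.8827,   -0.    ,   68.9164, -100.342 ])]
90 [array([ -25.342 ,   33.0693,   94.0683,   -0.    ,   52.8624, -115.342 ]), array([ -25.342 ,   24.2009,   86.8827,   -0.    ,   68.9164, -115.342 ])]
```

```bash
cat >> h.py <<'E'
def R(yaw):
    a=np.radians(yaw); return np.array([[np.cos(a),0,-np.sin(a)],[np.sin(a),0,np.cos(a)],[0,-1,0.]])
E
python3 - <<'E'
from h import *
ctrl.goto([.5324,-.186,.2],R(75)); ctrl.sleep(.3)
T=np.eye(4); T[:3,:3]=ctrl.current_eef_rot(); T[:3,3]=ctrl.current_tool_pos()
P=T@ctrl.camera_params("wrist")["T_tool_cam"]
im=ctrl.read_camera("wrist"); np.save("P1.npy",P)
print(ctrl.current_t(),T[:3,3],ctrl.current_q(),ctrl.current_contact_force(),ctrl.current_wrist_torque())
for z,r in((.057,.052),(.066,.036),(.11,.024)):
    q=np.array([proj("wrist",[.5324+r*np.cos(t),-.186+r*np.sin(t),z],P) for t in np.linspace(0,6.28,80)])
    v=im.copy() if z==.057 else v
    cv2.polylines(v,[np.int32(q*16)],True,(0,0,255),1,cv2.LINE_AA,4)
cv2.imwrite("pics/w1raw.png",im); cv2.imwrite("pics/w1.png",cv2.resize(v,(800,600)))
E
```

```text
3.2583 [ 0.5324 -0.1858  0.2   ] [ -25.3076   24.1925   86.8975   -0.0009   68.9104 -100.3235] [ 0.4304 -0.215   0.7843] [0.0115 0.0611 0.0054]
```

View pics/w1.png

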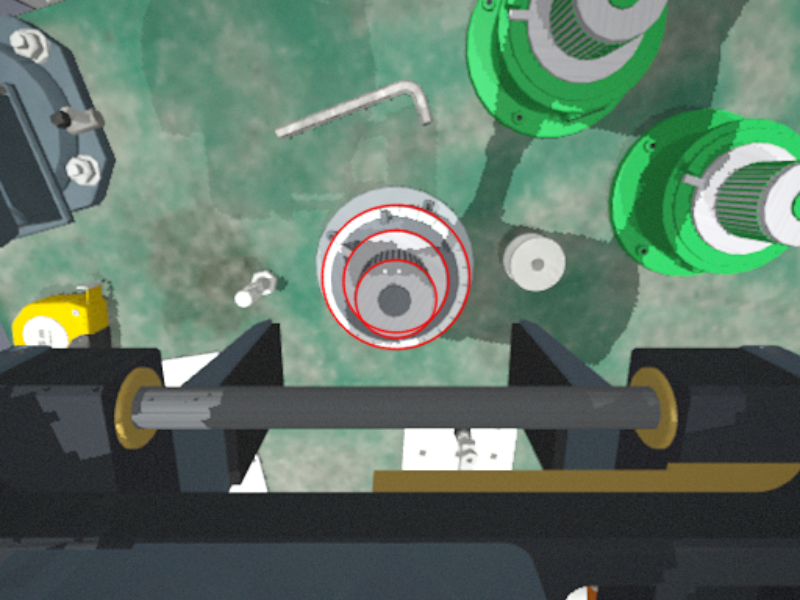

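The wrist view shows the grey unit's knob at (396,296), matching the projected outlines to about 1 mm. The fingers straddle it clear of the bolt. Descending to grip next.

Run:
```python
from h import *
print(ctrl.move_l([.5324,-.186,.079],vel=.08,contact_N=8))
ctrl.sleep(.3); f0=ctrl.current_contact_force(); print(f0,ctrl.current_wrist_torque(),ctrl.current_tool_pos())
ctrl.command_gripper(0.45); ctrl.sleep(.2); print(ctrl.current_grip_width()*91, ctrl.current_contact_force())
ctrl.command_gripper(0.0); ctrl.sleep(.4)
f=ctrl.current_contact_force(); print(ctrl.current_grip_width()*91,f,ctrl.current_wrist_torque(),"tool-frame dF",R(75).T@(f-f0),ctrl.current_tool_pos(),ctrl.current_t())
```

```text
False
[ 0.2454 -0.1586 -0.8381] [ 0.0358 -0.0244  0.0217] [ 0.5325 -0.186   0.0791]
47.49189860340757 [-1.4532 -5.0685 -0.345 ]
47.30586550802185 [-1.6002 -5.2117  0.4456] [-0.6764  0.2942  0.0319] tool-frame dF [-5.3586 -1.2837  0.4749] [ 0.5323 -0.1864  0.079 ] 6.775
```

```bash
cat >> h.py <<'E'
def tz(n=4):
    s=[]
    for _ in range(n): s.append(ctrl.current_wrist_torque()[2]); ctrl.sleep(.01)
    return np.mean(s)
def turn(d):
    q=np.array(ctrl.current_q()) if not hasattr(turn,"q") else turn.q
    q=q.copy(); q[5]+=d; ctrl.movej(q); turn.q=q
E
python3 - <<'E'
from h import *
f0=np.array([.2454,-.1586,-.838]); p=np.array([.5324,-.186,.079])
for k in(1,2,3):
    p2=p-R(75)[:,0]*.0006*k; ctrl.move_l(p2,vel=.01); ctrl.sleep(.1)
    g=(R(75).T@(ctrl.current_contact_force()-f0)); print(p2,g,ctrl.current_wrist_torque())
    if g[0]>-1.2: break
turn.q=np.array(ctrl.ik(p2,R(75)))
t=ctrl.current_t()
for i in range(8):
    turn(1.5); print(i,ctrl.current_q()[5].round(2),tz().round(3),ctrl.current_contact_force(),ctrl.current_t())
E
```

```text
[ 0.5322 -0.1866  0.079 ] [ 0.2771 -1.7116  1.327 ] [ 0.1543 -0.0121  0.015 ]
0 -98.91 0.043 [-0.6436 -0.2265  1.0575] 7.4083
1 -97.43 0.037 [-0.2131  0.9024  0.1391] 7.6917
2 -95.93 -0.007 [-0.3414  0.6971  0.7069] 7.975
3 -94.43 -0.007 [-0.3376 -0.2517  1.3703] 8.2583
4 -92.94 -0.063 [-0.3146 -0.2124  2.2699] 8.5417
5 -91.44 -0.066 [-0.9065  0.9021  1.9244] 8.825
6 -89.94 -0.099 [-0.2627  0.0718  0.9988] 9.1083
7 -88.44 -0.117 [-0.5753 -0.1544  2.3423] 9.3917
```

```bash
cat >> h.py <<'E'
QF="q.npy"
def run(n,d,lim=.27):
    turn.q=np.load(QF)
    out=[]
    for i in range(n):
        turn(d); np.save(QF,turn.q); m=tz(); out.append((round(turn.q[5],1),round(m,3)))
        if abs(m)>lim: break
    print(*out,sep=" "); print(ctrl.current_t(),ctrl.current_contact_force(),ctrl.current_tool_pos())
E
python3 - <<'E'
from h import *
q=np.array(ctrl.ik([ .5322,-.1866,.079],R(75))); q[5]+=12; np.save(QF,q); print(q)
run(14,1.5)
E
```

```text
[-25.3881  32.98    94.0377  -0.      52.9823 -88.3881]
(np.float64(-86.9), np.float64(-0.089)) (np.float64(-85.4), np.float64(0.017)) (np.float64(-83.9), np.float64(0.046)) (np.float64(-82.4), np.float64(0.004)) (np.float64(-80.9), np.float64(0.024)) (np.float64(-79.4), np.float64(-0.021)) (np.float64(-77.9), np.float64(-0.048)) (np.float64(-76.4), np.float64(-0.068)) (np.float64(-74.9), np.float64(-0.062)) (np.float64(-73.4), np.float64(-0.127)) (np.float64(-71.9), np.float64(-0.142)) (np.float64(-70.4), np.float64(-0.008)) (np.float64(-68.9), np.float64(0.063)) (np.float64(-67.4), np.float64(0.029))
13.3583 [-0.5939 -1.532   1.0627] [ 0.5322 -0.1866  0.079 ]
```

Run:
```python
from h import *
run(75,1.5,.2)
```

```text
(np.float64(-65.9), np.float64(-0.014)) (np.float64(-64.4), np.float64(-0.008)) (np.float64(-62.9), np.float64(-0.055)) (np.float64(-61.4), np.float64(-0.071)) (np.float64(-59.9), np.float64(-0.068)) (np.float64(-58.4), np.float64(-0.097)) (np.float64(-56.9), np.float64(-0.151)) (np.float64(-55.4), np.float64(-0.002)) (np.float64(-53.9), np.float64(0.046)) (np.float64(-52.4), np.float64(0.019)) (np.float64(-50.9), np.float64(0.031)) (np.float64(-49.4), np.float64(0.021)) (np.float64(-47.9), np.float64(-0.042)) (np.float64(-46.4), np.float64(-0.062)) (np.float64(-44.9), np.float64(-0.117)) (np.float64(-43.4), np.float64(-0.101)) (np.float64(-41.9), np.float64(-0.13)) (np.float64(-40.4), np.float64(-0.024)) (np.float64(-38.9), np.float64(0.076)) (np.float64(-37.4), np.float64(0.039)) (np.float64(-35.9), np.float64(-0.002)) (np.float64(-34.4), np.float64(-0.028)) (np.float64(-32.9), np.float64(-0.043)) (np.float64(-31.4), np.float64(-0.056)) (np.float64(-29.9), np.float64(-0.07)) (np.float64(-28.4), np.float64(-0.105)) (np.float64(-26.9), np.float64(-0.118)) (np.float64(-25.4), np.float64(-0.015)) (np.float64(-23.9), np.float64(0.041)) (np.float64(-22.4), np.float64(0.033)) (np.float64(-20.9), np.float64(0.017)) (np.float64(-19.4), np.float64(-0.027)) (np.float64(-17.9), np.float64(-0.021)) (np.float64(-16.4), np.float64(-0.055)) (np.float64(-14.9), np.float64(-0.079)) (np.float64(-13.4), np.float64(-0.104)) (np.float64(-11.9), np.float64(-0.129)) (np.float64(-10.4), np.float64(0.006)) (np.float64(-8.9), np.float64(0.273))
24.4083 [-4.5382 -5.3026  3.3946] [ 0.532  -0.1867  0.079 ]
```

Around -11° the reading flips and jumps to +0.27, so positive is resistance and this is the touch. Detent flips come every 15° at -86, -71, … -11, and the reading offset is about -0.04. I'll make fine steps to firm touch.

Run:
```python
from h import *
turn.q=np.load(QF); print(tz(12))
for i in range(8):
    turn(.4); ctrl.sleep(.1); np.save(QF,turn.q); m=tz(10); print(turn.q[5],ctrl.current_q()[5],m,ctrl.current_contact_force(),ctrl.current_t())
    if m>.36: break
ctrl.sleep(.2); print(tz(10))
```

```text
0.27157346893561846
-8.48805531832942 -8.544056820885332 0.3296964915070301 [-4.2625 -5.7929  1.7608] 24.9417
-8.08805531832942 -8.143526361818568 0.34874208846481847 [-4.1072 -5.5871  3.1395] 25.375
-7.68805531832942 -7.7486555104364925 0.37159375448572807 [-3.7558 -6.13    3.6361] 25.8083
0.3878803835266673
```

Firm touch reached: reading 0.38, about 0.43 N m after offset. Turning back three notches, to the flip at about -56°.

Run:
```python
from h import *
run(30,-1.5,.5)
run(4,-.6,.5)
```

```text
(np.float64(-9.2), np.float64(0.329)) (np.float64(-10.7), np.float64(-0.003)) (np.float64(-12.2), np.float64(-0.044)) (np.float64(-13.7), np.float64(-0.01)) (np.float64(-15.2), np.float64(-0.002)) (np.float64(-16.7), np.float64(0.027)) (np.float64(-18.2), np.float64(0.045)) (np.float64(-19.7), np.float64(0.06)) (np.float64(-21.2), np.float64(0.096)) (np.float64(-22.7), np.float64(0.113)) (np.float64(-24.2), np.float64(0.113)) (np.float64(-25.7), np.float64(0.011)) (np.float64(-27.2), np.float64(-0.026)) (np.float64(-28.7), np.float64(-0.016)) (np.float64(-30.2), np.float64(-0.001)) (np.float64(-31.7), np.float64(0.032)) (np.float64(-33.2), np.float64(0.044)) (np.float64(-34.7), np.float64(0.071)) (np.float64(-36.2), np.float64(0.122)) (np.float64(-37.7), np.float64(0.081)) (np.float64(-39.2), np.float64(0.13)) (np.float64(-40.7), np.float64(0.006)) (np.float64(-42.2), np.float64(-0.025)) (np.float64(-43.7), np.float64(-0.017)) (np.float64(-45.2), np.float64(-0.014)) (np.float64(-46.7), np.float64(0.015)) (np.float64(-48.2), np.float64(0.061)) (np.float64(-49.7), np.float64(0.062)) (np.float64(-51.2), np.float64(0.109)) (np.float64(-52.7), np.float64(0.1))
34.5917 [-1.8805 -4.8299  2.0602] [ 0.5322 -0.1866  0.079 ]
(np.float64(-53.3), np.float64(0.116)) (np.float64(-53.9), np.float64(0.132)) (np.float64(-54.5), np.float64(0.121)) (np.float64(-55.1), np.float64(0.088))
35.725 [-2.3521 -5.4072  2.0547] [ 0.5322 -0.1866  0.079 ]
```

Run:
```python
from h import *
run(1,-.6,.5)
ctrl.command_gripper(1.0); ctrl.sleep(.3); print(ctrl.current_grip_width())
p=np.array(ctrl.current_tool_pos()); ctrl.move_l(p+[0,0,.13],vel=.1); ctrl.sleep(.2)
T=np.eye(4); T[:3,:3]=ctrl.current_eef_rot(); T[:3,3]=ctrl.current_tool_pos()
P=T@ctrl.camera_params("wrist")["T_tool_cam"]; np.save("P2.npy",P)
im=ctrl.read_camera("wrist"); cv2.imwrite("pics/w2raw.png",im)
u,v=proj("wrist",[.5322,-.1866,.066],P).astype(int); print(u,v)
cv2.imwrite("pics/w2.png",cv2.resize(im[v-60:v+60,u-80:u+80],(800,600),interpolation=cv2.INTER_CUBIC)); print(u-80,v-60,ctrl.current_t())
```

```text
(np.float64(-55.7), np.float64(0.03))
36.0083 [-2.7859 -3.2336  1.6715] [ 0.5322 -0.1866  0.079 ]
0.9995899371748096
252 179
172 119 38.8167
```

View pics/w2.png

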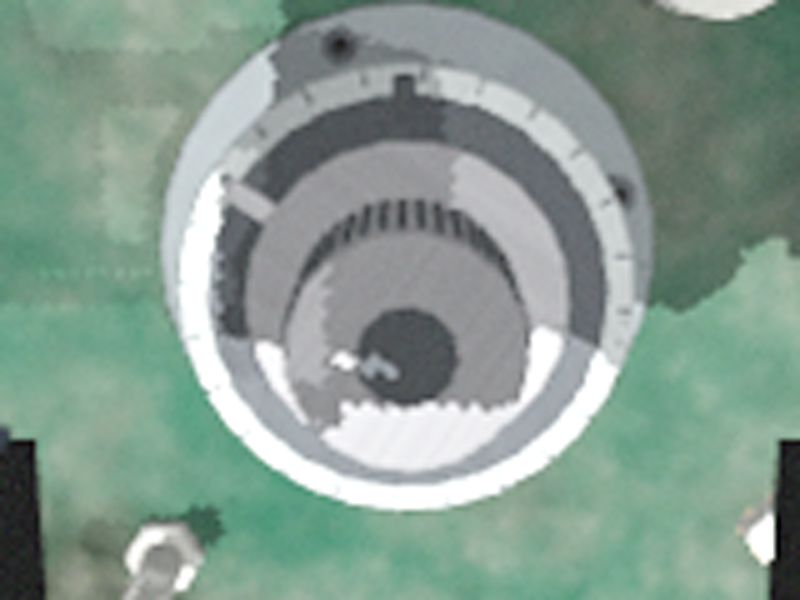

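The nose's outer end is at crop (232,188) and the dark tab at (404,85), clockwise of it. Computing the angle.

Run:
```python
from h import *
P=np.load("P2.npy"); c=lambda u,v:(172+u/5,119+v/5); A=np.array([.5324,-.1864])
a=[]
for u,v,z in((236,188,.064),(404,80,.069)):
    d=ray("wrist",*c(u,v),z,P)[:2]-A; a.append(np.arctan2(d[1],d[0])); print(np.hypot(*d),np.degrees(a[-1]))
print((a[0]-a[1])%(2*np.pi))
s=ctrl.read_camera("top"); cv2.imwrite("pics/top1.png",s)
```

```text
0.044223567726576055 176.61712983969062
0.04809357423255745 120.56609296631215
0.978275142597202
```

Run:
```python
from h import *
a,b=cv2.imread("pics/top0.png"),cv2.imread("pics/top1.png")
for n,(x,y) in dict(pulley=(261,169),bolt=(358,185),key=(310,233)).items():
    s=np.s_[y-14:y+15,x-28:x+29]; print(n,cv2.phaseCorrelate(*[cv2.cvtColor(i[s],6).astype(np.float32) for i in(a,b)]))
ctrl.sign_off(); print(ctrl.current_t())
```

```text
pulley ((1.12605704240762, -3.321428795254107), 0.058247747951083714)
bolt ((0.25647559807930165, 0.47948249194495673), 0.34106056955125597)
key ((-0.04005322160832847, 0.18879229520894292), 0.4413130023744371)
the job is handed in; nothing more can be done
the job is handed in; nothing more can be done
```

I gripped the grey unit's ring and turned it clockwise until the discs touched firmly. I then turned it back three clicks, let go, lifted clear and handed the job in. The clock read about 39 s at my last timed reading, shortly before hand-in.

- **Firm touch:** I stopped at a reading of 0.38 N m, about 0.43 N m once corrected for a sensor offset I estimated from the clicks. That is inside the 0.35 to 0.5 target and below the 0.6 limit.
- **Three clicks back:** On the way back I felt the notches at wrist angles of about -11° (the touch), -26°, -41° and -56°. The ring was released in the last one. By the wrist joint that is 48° (0.84 rad) back from the furthest point, within the 0.69 to 0.95 range.
- **Marker check, less certain:** The last wrist picture gave 0.98 rad between the nose and tab centres. Subtracting about 0.11 rad for their half-widths leaves about 0.87 rad. My picked pixels were a few degrees off, so this agrees only roughly with the joint angle.
- **Loose parts:** The before-and-after comparison showed the bolt and hex key unmoved, within half a pixel. For the pulley it was inconclusive: about 3.5 pixels (roughly 7 mm) at very low confidence, probably because the arm or its shadow fell in that view. No unexpected contact force showed in the readings I took.

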